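# Return two tools through the spring flaps of the return boxes

## Task

Clear up the bench: push the tube cutter through the red spring flap into its box (cutting tools) and the spanner through the green flap into the other box (spanners), in either order. Carry each tool in the gripper, push the flap open with it and let go inside, then draw back so that the flap swings fully shut again. Leave the tape roll, the rubber bung and the pliers where they are.

Things in the scene. Friction and masses are not known exactly. Their poses are not given: they have to be found in the camera images.
- cutter_center (a point): Grip point of the loose tube cutter, a blue C-frame tool with a black knob, 109 mm long (along its y) x 32 x 14 mm, lying flat, 0.12 kg. The point lies mid-length, half-way up (7 mm over the bench); grip here across its x, where the frame is 24 mm wide.
- spanner_center (a point): Centre of the loose steel combination spanner, 132 mm long (along its y) x 25 (ends) x 6 mm thick, lying flat, 0.11 kg; 3 mm over the bench. Grip here across its x: the shank is 8 mm wide, from 1 to 5 mm over the bench.
- red_box: Return box with the red flap, for cutting tools. Origin: centre of its underside; x level into the box from its front, y across, z up. Bolted down, grey, 157 deep x 186 wide x 154 mm high; tinted front wall 65 mm high. From its top edge a face rises backwards at 32 degrees to the level for 168 mm; the flap fills a slot in it; above the slot a spring cover stands 9 mm proud. Closed elsewhere; walls and floor 4 mm.
- green_box: Return box with the green flap, for spanners; otherwise the same as the red one (same size, axes and origin).
- red_slot (a point): Centre of the red flap's outer surface when shut: at x -14.5, z +105 mm in the frame of its box, and its axes are parallel to the box's. The slot is 166 mm wide (along y) and 115 mm up the slope; the face's outward normal is (-0.530, 0, 0.848) in that frame. Pushed square to the face or up to about 10 degrees steeper, until the tool is 30 to 40 mm inside the face, the tool drops clear when let go; the floor lies about 100 mm under this point.
- green_slot (a point): Centre of the green flap's outer surface when shut: at x -14.5, z +105 mm in the frame of its box, and its axes are parallel to the box's. The slot is 166 mm wide (along y) and 115 mm up the slope; the face's outward normal is (-0.530, 0, 0.848) in that frame. Pushed square to the face or up to about 10 degrees steeper, until the tool is 30 to 40 mm inside the face, the tool drops clear when let go; the floor lies about 100 mm under this point.
- red_flap (a joint): Hinge of the red flap, which is hinged on the upper edge of its slot and swings inward: 0 shut (flush), 1.45 rad at the stop. A spring closes it with 0.13 N m when shut, rising to 0.2 N m when wide open; it takes about 2 to 8 N to push open. A tool merely laid on it slides off.
- green_flap (a joint): Hinge of the green flap, which is hinged on the upper edge of its slot and swings inward: 0 shut (flush), 1.45 rad at the stop. A spring closes it with 0.13 N m when shut, rising to 0.2 N m when wide open; it takes about 2 to 8 N to push open. A tool merely laid on it slides off.
- cutter: The tube cutter itself; origin on its underside, 4 mm beside (in its x) the grip point.
- spanner: The spanner itself; origin on its underside at mid-length.
- tape: Bystander: white roll of thread tape with a blue core, 49 mm across, 12 mm high; origin under its centre.
- bung: Bystander: brown rubber bung, 32 mm across, 28 mm high; origin under its centre.
- plier: Bystander: pliers with red grips, 170 x 65 x 13 mm, long along its y; origin under its centre.

How it is judged:
By the outcome, as a careful person would: the job done as asked, in the order asked, and still so for the second after the job is handed in, with the robot touching nothing.
It also fails if it takes over 64 s, if anything falls off the work surface, if the arm or the gripper's body presses on something with over 40 N, if the wrist force passes 120 N, or if a joint passes its speed limit or range.

## Robot

A 6-joint arm with a two-finger parallel gripper is mounted at the origin on a cart in front of the work surface, level with it; the furniture and walls round the work are solid. World frame = base frame: x ahead of the robot, y to its left, z up, the work surface at z = 0. Lengths are in m, angles in rad, forces in N, time in s.
With the tool pointing down it reaches from about 0.325 to 0.85 m from the base axis. Payload 15.5 kg.
Tool frame: the origin (TCP) lies midway between the tips of the shut fingers; the grasp point (between the pads) lies env.grip_depth behind it (env.grip_depth is the distance from the TCP to the grasp point, in m); z points along the fingers, y is the line along which they close (so a half turn about z gives the same grasp; the last joint's range is limited). The gripper opens to 91 mm and grips with 3 to 60 N. Pads are 32 mm wide; open, the fingers measure 118 mm over their backs; the gripper's body (76 mm by 178 mm) begins 60 mm behind the grasp point.
Start: joints at [1.103, 0.494, 1.345, -0, 1.302, -0.096], TCP at [0.228, 0.582, 0.214] pointing down, gripper open.
Joint ranges: [-2.91, 2.91], [-0.82, 2.16], [0.22, 2.67], [-1.22, 4.37], [0.12, 2.79], [-3.08, 3.08]. Speed limits (rad/s): [1.89, 1.89, 2.57, 3.01, 3.01, 3.01].

## Interface

Orientations are given as a unit quaternion [x, y, z, w].
In Python, from rig import env gives the robot as it stands.
- The arm moves only by the tool servo_tool, never from a script. Its argument "targets" is a list of rows, each an object of numbers: "claw": the finger opening in mm, from 0 to 91.2; "dx", "dy", "dz": the shift along the tool's x, y, z in mm; "turn": the turn about the tool's z in degrees. In form: [{"claw": .., "dx": .., "dy": .., "dz": .., "turn": ..}, ...]. A call has 1 to 5 rows; each row is the pose to reach, as a shift and turn from the pose commanded when the call began, along the tool's axes at that moment; what a row does not reach only later rows make up. A row lasts 1/8 s, in which the tool goes at most 62.5 mm and 10.7 degrees, less where a joint would pass 70% of its speed; a pose out of reach is approached as far as the arm can. A call with a gripper value outside its range is refused whole. The fingers move at their own pace and stop on an object; "newtons" is the grip in N (left out, the last holds). Time passes only in rows, so rows that repeat a pose let the fingers close. It gives the time, the measured TCP pose, the force, the opening and the grip force at its end, in the units of the state.
- env.state(): the state, without advancing time (a new reading comes with each control period).
- env.capture(name): name is "side" or "top"; returns the picture (480x640x3 uint8, red, green, blue); there is no depth.
- env.camera_info(name): a dict with "fx", "fy", "cx", "cy" (pixels), "cam_to_world" (4x4, takes a point from camera to world coordinates). Camera axes: x right, y down, z forward; pixel columns grow to the right and rows downward; lengths in m; the calibration is good to about 2 mm. A picture is of the moment at which its call begins. camera_info takes no time and is no camera call.
- env.hand_in(): hands the job in; it is judged then, once.
The state is a dict: "time": time; "joints": joint angles; "joint_vel": joint speeds; "joint_efforts": joint torques, N m; "tcp_pos": TCP position; "tcp_rot": TCP orientation; "wrist_force": force on the tool from outside, world axes, zero at the start; "wrist_torque": the same for the moment, N m; "finger_gap": opening from 0.0 (shut) to 1.0 (fully open); "gripper_force": force on a finger pad.
Only numpy, scipy, OpenCV 4.12 (cv2) and the standard library are available. Lean on these libraries where they do the work, as an engineer would, in place of code of your own. Each camera call takes 0.05 s, during which the arm holds its last target. There are 200 camera calls.

## Working session

There is one attempt and no reset: what is moved stays moved. The work goes in short steps, Python scripts to look and compute and a tool call to move; the robot and the scene stay as the last step left them, time stands still between calls to the robot, and variables do not carry over. Pictures are saved under pics/ and viewed, at most 10 in all, crops included, and the job is handed in when it is done.

Besides the shell and the picture viewer there is one more tool, called after "Emit:" as name(argument=value, ...), one argument or row to a line, values as JSON. servo_tool: Moves the arm, as the interface text tells. Its arguments: {"type":"object","properties":{"targets":{"type":"array","items":{"type":"object","properties":{"claw":{"type":"number"},"dx":{"type":"number"},"dy":{"type":"number"},"dz":{"type":"number"},"turn":{"type":"number"}}}},"newtons":{"type":"number"}},"required":["targets"]}

```bash
mkdir -p pics; python3 - <<'E'
from rig import env
import cv2, numpy as np
np.set_printoptions(precision=4,suppress=True)
for n in("top","side"):
    im=env.capture(n); cv2.imwrite(f"pics/{n}0.png",im[:,:,::-1])
    c=env.camera_info(n); print(n,c["fx"],c["fy"],c["cx"],c["cy"]); print(np.array(c["cam_to_world"]))
s=env.state(); print({k:np.round(v,4) for k,v in s.items()}, env.grip_depth)
E
```

```text
top 495.3383360632762 495.3383360632762 318.4104781692815 246.16288411743076
[[ 0.0217 -0.9966  0.0796  0.4507]
 [-0.9998 -0.0214  0.0043  0.2309]
 [-0.0026 -0.0797 -0.9968  1.0926]
 [ 0.      0.      0.      1.    ]]
side 468.3969199461364 468.3969199461364 321.28278876937554 243.6277661144929
[[-0.9873 -0.1003  0.1232  0.4556]
 [-0.1579  0.5347 -0.8301  0.9781]
 [ 0.0174 -0.8391 -0.5438  0.6098]
 [ 0.      0.      0.      1.    ]]
{'time': np.float64(0.1), 'joints': array([ 1.1025,  0.4941,  1.3461, -0.    ,  1.3025, -0.0955]), 'joint_vel': array([-0.0002, -0.0002, -0.0017,  0.0001,  0.0009,  0.0005]), 'joint_efforts': array([  0.0037, -88.0228, -38.2542,   0.0707,   0.0483,   0.    ]), 'tcp_pos': array([0.2275, 0.5818, 0.2134]), 'tcp_rot': array([ 0.1853,  0.9827, -0.0005, -0.0001]), 'wrist_force': array([-0.6416, -0.3751,  0.0468]), 'wrist_torque': array([-0.018 ,  0.0084, -0.0012]), 'gripper_force': np.float64(0.0), 'finger_gap': np.float64(1.0009)} 0.0188
```

View pics/top0.png

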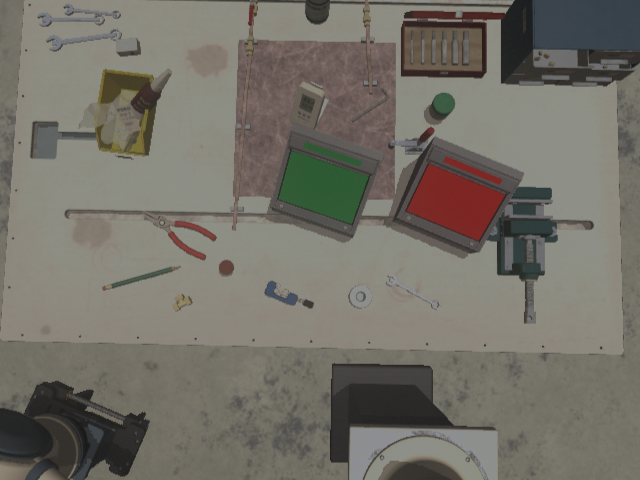

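View pics/side0.png

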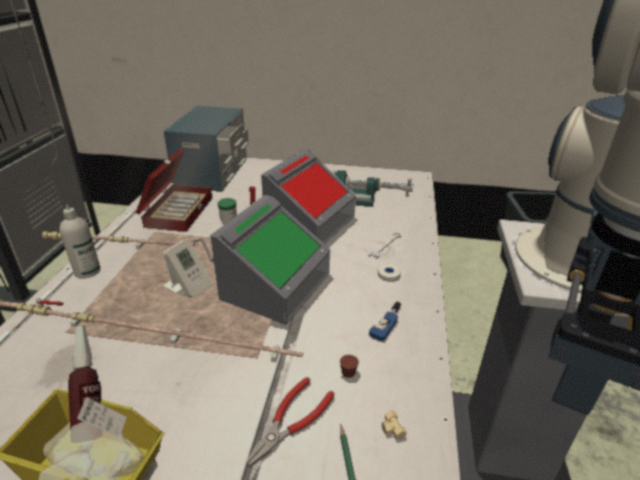

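The top view shows the cutter at about (288,294), spanner (412,292), tape (360,296), bung (226,268) and pliers (185,235). The green flap is near (325,185) and the red flap near (457,205). The side view shows the same bench, with the gripper at the right edge. Next I'll measure positions and look at which way the gripper body is elongated.

```bash
cat > h.py <<'E'
import numpy as np, cv2
from rig import env
np.set_printoptions(precision=4,suppress=True)
def ray(n,u,v,z):
    c=env.camera_info(n);T=np.array(c["cam_to_world"])
    d=T[:3,:3]@[(u-c["cx"])/c["fx"],(v-c["cy"])/c["fy"],1]
    return T[:3,3]+d*(z-T[2,3])/d[2]
def proj(n,p):
    c=env.camera_info(n);T=np.array(c["cam_to_world"]);q=T[:3,:3].T@(np.array(p)-T[:3,3])
    return np.array([c["fx"]*q[0]/q[2]+c["cx"],c["fy"]*q[1]/q[2]+c["cy"]])
def biggest(m,box):
    x0,y0,x1,y1=box; k=np.zeros_like(m); k[y0:y1,x0:x1]=m[y0:y1,x0:x1]
    cs,_=cv2.findContours(k,cv2.RETR_EXTERNAL,cv2.CHAIN_APPROX_NONE)
    return max(cs,key=cv2.contourArea)
def flap(im,col,box):
    """corners of flap quad in image, ordered lower/upper by row"""
    i=im.astype(int); r,g,b=i[...,0],i[...,1],i[...,2]
    m=((r>110)&(g<60)&(b<60)) if col=='red' else ((g>70)&(r<60)&(b<80))
    m=cv2.morphologyEx(m.astype(np.uint8),cv2.MORPH_OPEN,np.ones((3,3)))
    c=biggest(m,box); return c
E
cat > m.py <<'E'
from h import *
im=cv2.imread("pics/top0.png")[:,:,::-1]; 
for col,box in(('green',(260,120,390,240)),('red',(390,130,525,255))):
    c=flap(im,col,box); q=cv2.approxPolyDP(c,8,True)[:,0]; 
    (u,v)=c[:,0].mean(0); M=cv2.moments(c); u,v=M['m10']/M['m00'],M['m01']/M['m00']
    P=ray("top",u,v,.105); o=q[np.argsort(q[:,1])]
    # upper two / lower two corners
    pts=sorted(q.tolist(),key=lambda p:p[1])
    print(col,cv2.contourArea(c),q.tolist(),'ctr',(u,v),P)
    up=[ray("top",*p,.1355) for p in pts]; 
    for p in q: print(p, ray("top",*p,.1355)[:2], ray("top",*p,.0745)[:2])
i=im.astype(int); r,g,b=i[...,0],i[...,1],i[...,2]
m=((b>r+40)).astype(np.uint8)
c=biggest(m,(255,275,325,315)); print('blue',cv2.minAreaRect(c))
m=((r+g+b)<150).astype(np.uint8)
c=biggest(m,(290,290,325,315)); print('knob',cv2.minAreaRect(c))
bg=cv2.medianBlur(im,41).astype(int)
m=(np.abs(i-bg).max(2)>35).astype(np.uint8)
m=cv2.morphologyEx(m,cv2.MORPH_CLOSE,np.ones((3,3),np.uint8))
for nm,box in(('cut',(255,275,325,315)),('span',(380,268,446,318)),('tape',(340,278,380,314))):
    c=biggest(m,box); R=cv2.minAreaRect(c); print(nm,R,cv2.boundingRect(c),ray("top",*R[0],.004))
a=cv2.resize(im[365:480,0:170],None,fx=3,fy=3,interpolation=cv2.INTER_CUBIC)
b_=cv2.resize(im[265:325,250:450],None,fx=3,fy=3,interpolation=cv2.INTER_CUBIC)
o=np.zeros((a.shape[0]+b_.shape[0],600,3),np.uint8); o[:a.shape[0],:a.shape[1]]=a; o[a.shape[0]:]=b_
cv2.imwrite("pics/crop1.png",o[:,:,::-1])
E
python3 m.py
```

```text
green 3881.5 [[291, 151], [279, 199], [351, 222], [367, 176]] ctr (322.1756623298553, 186.9585211902615) [0.6496 0.2302 0.105 ]
[291 151] [0.7138 0.2931] [0.7306 0.297 ]
[279 199] [0.6178 0.314 ] [0.6285 0.3193]
[351 222] [0.5756 0.1727] [0.5836 0.1689]
[367 176] [0.6671 0.1428] [0.6808 0.1372]
red 3945.5 [[429, 165], [408, 210], [479, 238], [502, 194]] ctr (454.53161829932833, 201.9580957208634) [ 0.6247 -0.0369  0.105 ]
[429 165] [0.6915 0.0215] [0.7069 0.0081]
[408 210] [0.6015 0.062 ] [0.6111 0.0512]
[479 238] [ 0.5496 -0.076 ] [ 0.556  -0.0956]
[502 194] [ 0.637  -0.1212] [ 0.6488 -0.1437]Traceback (most recent call last):
  File "m.py", line 14, in <module>
    c=biggest(m,(255,275,325,315)); print('blue',cv2.minAreaRect(c))
  File "h.py", line 14, in biggest
    return max(cs,key=cv2.contourArea)
ValueError: max() iterable argument is empty
```

```bash
sed -i 's/b>r+40/b>r+25/' m.py; python3 m.py | tail -7
```

```text
[367 176] [0.6671 0.1428] [0.6808 0.1372]
red 3945.5 [[429, 165], [408, 210], [479, 238], [502, 194]] ctr (454.53161829932833, 201.9580957208634) [ 0.6247 -0.0369  0.105 ]
[429 165] [0.6915 0.0215] [0.7069 0.0081]
[408 210] [0.6015 0.062 ] [0.6111 0.0512]
[479 238] [ 0.5496 -0.076 ] [ 0.556  -0.0956]
[502 194] [ 0.637  -0.1212] [ 0.6488 -0.1437]
blue ((280.800048828125, 293.4000244140625), (31.304948806762695, 12.521980285644531), 26.56505012512207)Traceback (most recent call last):
  File "m.py", line 16, in <module>
    c=biggest(m,(290,290,325,315)); print('knob',cv2.minAreaRect(c))
  File "h.py", line 14, in biggest
    return max(cs,key=cv2.contourArea)
ValueError: max() iterable argument is empty
```

```bash
sed -i 's/(r+g+b)<150/(r+g+b)<200/; /knob/s/^c=biggest/pass #/' m.py; python3 m.py | tail -3
```

```text
cut ((288.5, 297.5000305175781), (50.535133361816406, 15.652474403381348), 26.56505012512207) (264, 281, 50, 28) [0.4236 0.2985 0.004 ]
span ((437.5, 304.0), (4.0, 1.0), 90.0) (437, 302, 2, 5) [ 0.4165 -0.0271  0.004 ]
tape ((360.5, 296.5), (9.0, 9.0), 90.0) (356, 292, 10, 10) [0.4292 0.1412 0.004 ]
```

View pics/crop1.png

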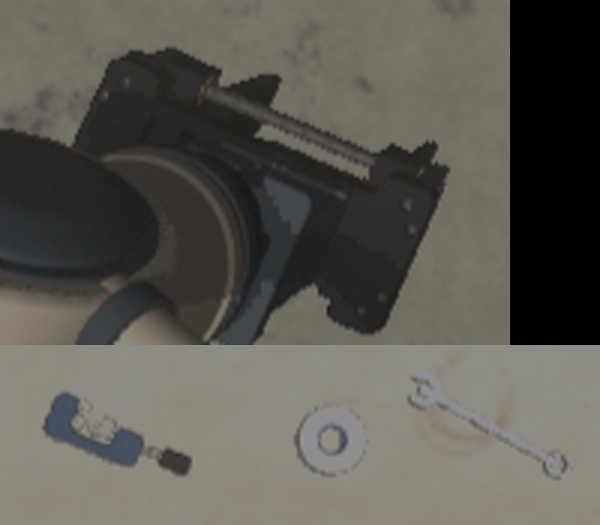

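The crop shows the body's long side (178 mm) runs along the closing axis. The cutter is at about (288,297), and the spanner ends are near (391,279) and (436,305). With the hand pointing down and closing along the box's x, the body clears the box top while the tool is about 30 mm inside. Fingertip grasps are therefore needed.

```bash
python3 - <<'E'
from h import *
for n,u,v,z in(("cutter",288.5,297,.007),("cutL",269,290.5,.007),("cutR",310.7,304,.007),("span",413.2,292,.003),("spA",390.7,279.3,.003),("spB",435.7,304.7,.003)):
    p=ray("top",u,v,z); print(n,p,"side px",proj("side",p))
side=cv2.imread("pics/side0.png")[:,:,::-1]
for col,c0,yaw,box in(('green',(.649,.2305),-17.1,(215,190,335,310)),('red',(.6243,-.0365),-20.5,(265,145,355,225))):
    c=flap(side,col,box);M=cv2.moments(c)
    a=np.radians(yaw); ex=np.array([np.cos(a),np.sin(a)]);ey=np.array([-ex[1],ex[0]])
    cor=[proj("side",[*(np.array(c0)+ex*sx*.0488+ey*sy*.083),.105+sx*.0305]) for sx,sy in((1,1),(1,-1),(-1,-1),(-1,1))]
    print(col,"seen",M['m10']/M['m00'],M['m01']/M['m00'],"pred",proj("side",[*c0,.105]),np.mean(cor,0)); print(cv2.approxPolyDP(c,6,True)[:,0].tolist(),np.array(cor).tolist())
i=side.astype(int);r,g,b=i[...,0],i[...,1],i[...,2]
c=biggest((b>r+25).astype(np.uint8),(360,295,410,345));print("blue side",cv2.minAreaRect(c))
c=biggest((b>r+25).astype(np.uint8),(360,225,410,262)) if ((b>r+25)[225:262,360:410]).any() else None;print(c is not None and cv2.minAreaRect(c))
E
```

```text
cutter [0.4247 0.2984 0.007 ] side px [388.431  320.3154]
cutL [0.4379 0.3413 0.007 ] side px [380.2456 335.2387]
cutR [0.4106 0.2496 0.007 ] side px [396.5573 304.6516]
span [0.4415 0.0259 0.003 ] side px [385.6667 244.217 ]
spA [0.4681 0.0754 0.003 ] side px [373.1158 254.5512]
spB [ 0.4149 -0.0234  0.003 ] side px [397.3481 234.5988]
green seen 278.6963325183374 248.86329801684323 pred [279.6547 245.8678] [278.2024 247.3012]
[[279, 213], [238, 250], [281, 286], [317, 244]] [[233.00625867000105, 247.13724122612982], [279.20227101619906, 208.59096779072757], [320.4262856355029, 244.75831802761573], [280.1748667506691, 288.7184274113935]]
red seen 314.432899207248 189.471026802567 pred [315.0569 187.671 ] [314.1816 188.4112]
[[318, 164], [283, 184], [314, 217], [345, 192]] [[278.775594460649, 184.39307178359758], [315.0291668731449, 160.26986280274613], [347.8338073619972, 190.63232483702245], [315.087914596675, 218.3495584025325]]
blue side ((384.5000305175781, 326.0), (14.849241256713867, 30.405588150024414), 45.0)
False
```

Emit:
servo_tool(
  targets=[
    {"claw": 55, "dx": -60, "dy": -40, "dz": 10, "turn": 10},
    {"claw": 55, "dx": -115, "dy": -77, "dz": 20, "turn": 20},
    {"claw": 55, "dx": -172, "dy": -115, "dz": 40, "turn": 30},
    {"claw": 55, "dx": -230, "dy": -154, "dz": 60, "turn": 40},
    {"claw": 55, "dx": -287, "dy": -192, "dz": 80, "turn": 50},
  ],
)

```text
time: 0.72
tcp_pos: [0.4023, 0.3307, 0.1453]
tcp_rot: [0.585, 0.811, 0.0, 0.0]
wrist_force: [0.5, 0.5, -0.2]
finger_gap: 0.605
gripper_force: 0.0
```

Emit:
servo_tool(
  targets=[
    {"turn": 10, "claw": 55},
    {"turn": 20, "claw": 55},
    {"turn": 30, "claw": 55},
    {"turn": 41, "claw": 55},
    {"turn": 41, "claw": 55},
  ],
)

```text
invalid input
```

```bash
cat >> h.py <<'E'
def rel(p,ang=None):
    """mm shift in tool axes to world point p (TCP), and turn to closing angle ang (deg)"""
    from scipy.spatial.transform import Rotation as R
    s=env.state(); r=R.from_quat(s["tcp_rot"]).as_matrix()
    d=r.T@(np.array(p)-s["tcp_pos"])*1e3
    a=np.degrees(np.arctan2(r[1,1],r[0,1]))
    print("tcp",s["tcp_pos"],"y-ang",a,"t",s["time"],"rel",d,"turn",None if ang is None else (a-ang+90)%180-90,"F",s["wrist_force"],"gap",s["finger_gap"]*91.2)
E
python3 - <<'E'
from h import *
rel([.4247,.2984,.006],-22.7)
im=env.capture("top"); s=env.capture("side")
cv2.imwrite("pics/t1.png",cv2.resize(np.hstack([im[220:340,230:350],s[230:350,310:430]]),None,fx=3,fy=3,interpolation=cv2.INTER_CUBIC)[:,:,::-1])
E
```

```text
tcp [0.4023 0.3307 0.1453] y-ang 18.32486565056665 t 0.725 rel [-37.6748  11.0446 139.2541] turn 41.02486565056665 F [ 0.5039  0.5069 -0.1882] gap 55.205691775429514
```

View pics/t1.png

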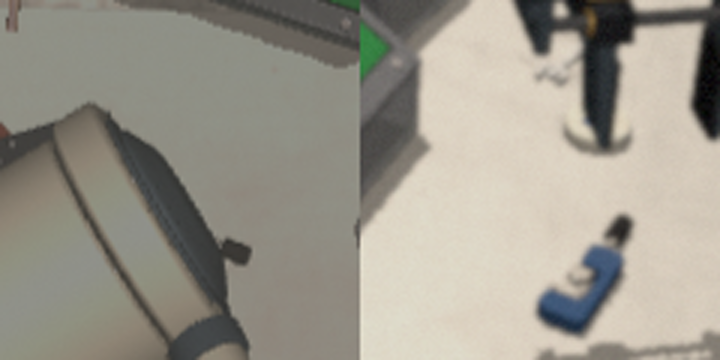

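The arm hides the cutter in the top view, but the side view shows it clear below the fingers. Every row evidently needs all its fields, so I'll continue with those filled in.

Emit:
servo_tool(
  targets=[
    {"claw": 55, "dx": 0, "dy": 0, "dz": 0, "turn": 10},
    {"claw": 55, "dx": 0, "dy": 0, "dz": 0, "turn": 20},
    {"claw": 55, "dx": 0, "dy": 0, "dz": 0, "turn": 30},
    {"claw": 55, "dx": 0, "dy": 0, "dz": 0, "turn": 41},
    {"claw": 55, "dx": 0, "dy": 0, "dz": 0, "turn": 41},
  ],
)

```text
time: 1.45
tcp_pos: [0.4013, 0.3326, 0.1457]
tcp_rot: [0.83, 0.557, -0.0, -0.0]
wrist_force: [0.6, -0.1, -0.1]
finger_gap: 0.608
gripper_force: 0.0
```

```bash
python3 - <<'E'
from h import *
rel([.4247,.2984,.004],-22.7)
E
```

```text
tcp [0.4013 0.3326 0.1457] y-ang -22.277220102262948 t 1.45 rel [-22.7412  34.6513 141.6975] turn 0.42277989773705826 F [ 0.6252 -0.1078 -0.0652] gap 55.41863550743938
```

Emit:
servo_tool(
  targets=[
    {"claw": 55, "dx": -23, "dy": 35, "dz": 20, "turn": 0},
    {"claw": 55, "dx": -23, "dy": 35, "dz": 65, "turn": 0},
    {"claw": 55, "dx": -23, "dy": 35, "dz": 110, "turn": 0},
    {"claw": 55, "dx": -23, "dy": 35, "dz": 132, "turn": 0},
    {"claw": 55, "dx": -23, "dy": 35, "dz": 132, "turn": 0},
  ],
)

```text
time: 2.08
tcp_pos: [0.4242, 0.2974, 0.0125]
tcp_rot: [0.83, 0.558, -0.002, -0.0]
wrist_force: [0.3, 0.3, -0.6]
finger_gap: 0.601
gripper_force: 0.0
```

```bash
python3 - <<'E'
from h import *
rel([.4247,.2984,.003],-22.7)
s=env.capture("side")
cv2.imwrite("pics/s2.png",cv2.resize(s[250:370,310:470],None,fx=4,fy=4,interpolation=cv2.INTER_CUBIC)[:,:,::-1])
E
```

```text
tcp [0.4242 0.2974 0.0125] y-ang -22.110688995713527 t 2.075 rel [1.1506 0.1513 9.4867] turn 0.589311004286472 F [ 0.3369  0.2747 -0.5991] gap 54.85493453039838
```

View pics/s2.png

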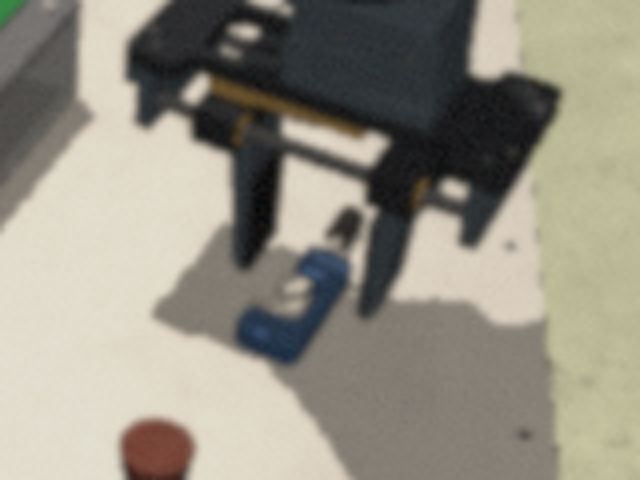

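The side crop shows the fingers straddling the cutter, one tip either side at about (250,265) and (370,310), with the cutter between them. Next I lower and grip.

Emit:
servo_tool(
  targets=[
    {"claw": 55, "dx": 1, "dy": 0, "dz": 9, "turn": 0.5},
    {"claw": 10, "dx": 1, "dy": 0, "dz": 9, "turn": 0.5},
    {"claw": 10, "dx": 1, "dy": 0, "dz": 9, "turn": 0.5},
    {"claw": 10, "dx": 1, "dy": 0, "dz": 9, "turn": 0.5},
    {"claw": 10, "dx": 1, "dy": 0, "dz": 9, "turn": 0.5},
  ],
  newtons=25,
)

```text
time: 2.75
tcp_pos: [0.4257, 0.2988, 0.005]
tcp_rot: [0.833, 0.553, 0.0, 0.0]
wrist_force: [-0.8, -1.3, 2.8]
finger_gap: 0.292
gripper_force: 25.0
```

Emit:
servo_tool(
  targets=[
    {"claw": 10, "dx": 0, "dy": 0, "dz": 0, "turn": 0},
    {"claw": 10, "dx": 0, "dy": 0, "dz": 0, "turn": 0},
    {"claw": 10, "dx": 0, "dy": 0, "dz": -40, "turn": 0},
    {"claw": 10, "dx": 0, "dy": 0, "dz": -90, "turn": 0},
    {"claw": 10, "dx": 0, "dy": 0, "dz": -140, "turn": 0},
  ],
)

```text
time: 3.38
tcp_pos: [0.4252, 0.2984, 0.1461]
tcp_rot: [0.833, 0.553, -0.0, -0.0]
wrist_force: [0.2, 0.7, -0.8]
finger_gap: 0.291
gripper_force: 25.0
```

Emit:
servo_tool(
  targets=[
    {"claw": 10, "dx": 0, "dy": 0, "dz": -40, "turn": 0},
    {"claw": 10, "dx": 0, "dy": 0, "dz": -40, "turn": 0},
  ],
)

```text
time: 3.62
tcp_pos: [0.4269, 0.2994, 0.1874]
tcp_rot: [0.833, 0.553, 0.003, 0.0]
wrist_force: [0.0, -0.1, -2.0]
finger_gap: 0.29
gripper_force: 25.0
```

```bash
cat >> h.py <<'E'
SL={'red':(np.array([.6243,-.0365]),-20.5),'green':(np.array([.649,.2305]),-17.1)}
def slot(col,x,z,y=0):
    """TCP world point for box-frame x,z (m)"""
    c,a=SL[col];a=np.radians(a);ex=np.array([np.cos(a),np.sin(a)]);ey=np.array([-ex[1],ex[0]])
    return [*(c+ex*(x+.0145)+ey*y),z]
E
python3 - <<'E'
from h import *
rel(slot('red',-.005,.16),-20.5)
E
```

```text
tcp [0.4269 0.2994 0.1874] y-ang -22.858182902580573 t 3.625 rel [-232.5514  321.8114   27.4863] turn -2.3581829025805803 F [ 0.0091 -0.138  -2.0025] gap 26.43351633609064
```

Emit:
servo_tool(
  targets=[
    {"claw": 10, "dx": -30, "dy": 42, "dz": 0, "turn": -1},
    {"claw": 10, "dx": -64, "dy": 89, "dz": 0, "turn": -2.3},
    {"claw": 10, "dx": -98, "dy": 136, "dz": 0, "turn": -2.3},
    {"claw": 10, "dx": -132, "dy": 183, "dz": 0, "turn": -2.3},
    {"claw": 10, "dx": -166, "dy": 230, "dz": 0, "turn": -2.3},
  ],
)

```text
time: 4.25
tcp_pos: [0.5731, 0.0545, 0.1833]
tcp_rot: [0.822, 0.57, -0.001, -0.001]
wrist_force: [1.2, 0.3, -0.2]
finger_gap: 0.291
gripper_force: 25.0
```

Emit:
servo_tool(
  targets=[
    {"claw": 10, "dx": -34, "dy": 47, "dz": 0, "turn": 0},
    {"claw": 10, "dx": -66, "dy": 92, "dz": 0, "turn": 0},
    {"claw": 10, "dx": -66, "dy": 92, "dz": 0, "turn": 0},
    {"claw": 10, "dx": -66, "dy": 92, "dz": 0, "turn": 0},
  ],
)

```text
time: 4.75
tcp_pos: [0.635, -0.0375, 0.1833]
tcp_rot: [0.822, 0.569, -0.001, -0.001]
wrist_force: [-0.2, -0.3, -1.5]
finger_gap: 0.288
gripper_force: 25.0
```

```bash
python3 - <<'E'
from h import *
rel(slot('red',-.005,.14),-20.5); rel(slot('red',.0,.081),-20.5)
s=env.capture("side")
cv2.imwrite("pics/s3.png",cv2.resize(s[90:250,230:420],None,fx=3,fy=3,interpolation=cv2.INTER_CUBIC)[:,:,::-1])
E
```

```text
tcp [ 0.635  -0.0375  0.1833] y-ang -20.583956800903454 t 4.75 rel [-2.7985 -0.7544 43.2623] turn -0.08395680090345081 F [-0.2115 -0.2865 -1.5039] gap 26.24171530352775
tcp [ 0.635  -0.0375  0.1833] y-ang -20.583956800903454 t 4.75 rel [ -2.7704   4.3953 102.2494] turn -0.08395680090345081 F [-0.2115 -0.2865 -1.5039] gap 26.24171530352775
```

View pics/s3.png

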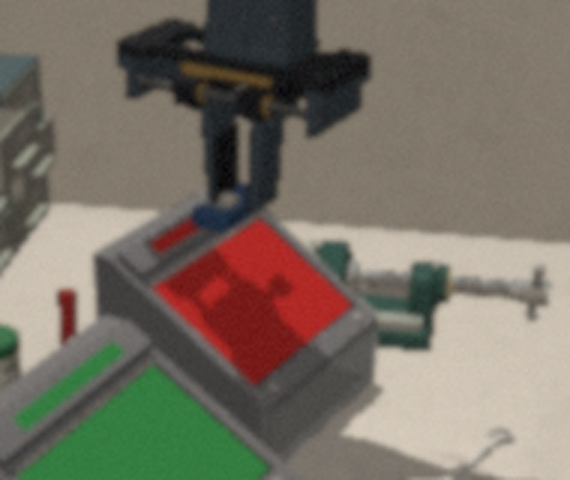

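The side crop shows the cutter held level over the red slot, with the cover (red strip) uphill of it. I'll move to the flap's mid line, then push along the face normal.

Emit:
servo_tool(
  targets=[
    {"claw": 10, "dx": -3, "dy": -21, "dz": 20, "turn": 0},
    {"claw": 10, "dx": -3, "dy": -21, "dz": 50, "turn": 0},
    {"claw": 10, "dx": -3, "dy": -21, "dz": 65, "turn": 0},
    {"claw": 10, "dx": -3, "dy": -21, "dz": 75, "turn": 0},
    {"claw": 10, "dx": -3, "dy": -18, "dz": 80, "turn": 0},
  ],
)

```text
time: 5.42
tcp_pos: [0.618, -0.0339, 0.1046]
tcp_rot: [0.822, 0.57, -0.0, -0.0]
wrist_force: [-2.1, 1.5, -0.1]
finger_gap: 0.292
gripper_force: 25.0
```

Emit:
servo_tool(
  targets=[
    {"claw": 10, "dx": 0, "dy": 3, "dz": 4, "turn": 0},
    {"claw": 10, "dx": 0, "dy": 6, "dz": 9, "turn": 0},
    {"claw": 10, "dx": 0, "dy": 10, "dz": 13, "turn": 0},
    {"claw": 10, "dx": 0, "dy": 14, "dz": 16, "turn": 0},
    {"claw": 10, "dx": 0, "dy": 18, "dz": 18, "turn": 0},
  ],
)

```text
time: 6.05
tcp_pos: [0.635, -0.0407, 0.0865]
tcp_rot: [0.822, 0.57, -0.0, -0.0]
wrist_force: [-3.0, 0.9, 2.0]
finger_gap: 0.292
gripper_force: 28.3
```

```bash
python3 - <<'E'
from h import *
rel(slot('red',.002,.081),-20.5)
s=env.capture("side")
cv2.imwrite("pics/s4.png",cv2.resize(s[90:250,230:420],None,fx=3,fy=3,interpolation=cv2.INTER_CUBIC)[:,:,::-1])
E
```

```text
tcp [ 0.635  -0.0407  0.0865] y-ang -20.566002045910263 t 6.05 rel [0.1763 5.0012 5.5379] turn -0.06600204591026682 F [-2.969   0.8732  1.9775] gap 26.631924901509482
```

View pics/s4.png

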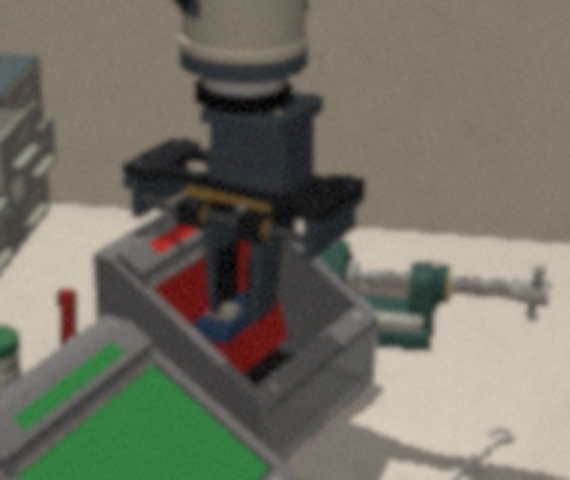

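The side crop shows the flap swung inward with the cutter inside the slot. Body clearance still looks fine and forces are about 4 N. I'll go a little deeper.

Emit:
servo_tool(
  targets=[
    {"claw": 10, "dx": 0, "dy": 2, "dz": 2, "turn": 0},
    {"claw": 10, "dx": 0, "dy": 3, "dz": 4, "turn": 0},
    {"claw": 10, "dx": 0, "dy": 3, "dz": 6, "turn": 0},
  ],
)

```text
time: 6.48
tcp_pos: [0.6377, -0.0416, 0.0806]
tcp_rot: [0.822, 0.57, -0.0, -0.0]
wrist_force: [-2.6, 0.8, 0.0]
finger_gap: 0.289
gripper_force: 28.2
```

Emit:
servo_tool(
  targets=[
    {"claw": 10, "dx": 0, "dy": 0, "dz": 1.5, "turn": 0},
    {"claw": 10, "dx": 0, "dy": 0, "dz": 3, "turn": 0},
    {"claw": 10, "dx": 0, "dy": 0, "dz": 3, "turn": 0},
  ],
)

```text
time: 6.85
tcp_pos: [0.6375, -0.0415, 0.0776]
tcp_rot: [0.822, 0.57, -0.0, -0.0]
wrist_force: [-2.5, 0.8, -0.6]
finger_gap: 0.289
gripper_force: 28.2
```

Emit:
servo_tool(
  targets=[
    {"claw": 38, "dx": 0, "dy": -1, "dz": 0, "turn": 0},
    {"claw": 38, "dx": 0, "dy": -1, "dz": 0, "turn": 0},
    {"claw": 38, "dx": 0, "dy": -1, "dz": 0, "turn": 0},
    {"claw": 38, "dx": 0, "dy": -1, "dz": 0, "turn": 0},
    {"claw": 38, "dx": 0, "dy": -1, "dz": 0, "turn": 0},
  ],
)

```text
time: 7.48
tcp_pos: [0.6358, -0.041, 0.0775]
tcp_rot: [0.822, 0.57, -0.001, -0.001]
wrist_force: [-7.3, 1.9, 0.9]
finger_gap: 0.418
gripper_force: 3.8
```

```bash
python3 - <<'E'
from h import *
rel(slot('red',-.02,.12),-20.5)
s=env.capture("side")
cv2.imwrite("pics/s5.png",cv2.resize(s[90:250,230:420],None,fx=3,fy=3,interpolation=cv2.INTER_CUBIC)[:,:,::-1])
E
```

```text
tcp [ 0.6358 -0.041   0.0775] y-ang -20.557272008599885 t 7.475 rel [  0.1168 -17.9241 -42.4805] turn -0.05727200859988102 F [-7.322   1.9162  0.8813] gap 38.10094147460326
```

View pics/s5.png

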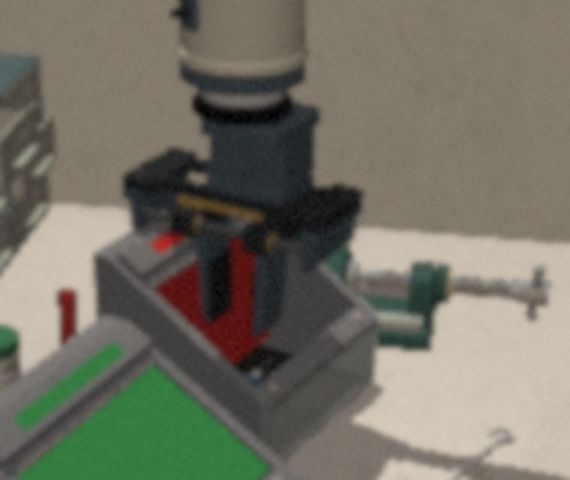

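The cutter has dropped: it shows on the box floor at about (255,375), and the fingers are empty. I'll withdraw.

Emit:
servo_tool(
  targets=[
    {"claw": 38, "dx": 0, "dy": -9, "dz": -9, "turn": 0},
    {"claw": 38, "dx": 0, "dy": -20, "dz": -25, "turn": 0},
    {"claw": 38, "dx": 0, "dy": -28, "dz": -50, "turn": 0},
    {"claw": 38, "dx": 0, "dy": -28, "dz": -95, "turn": 0},
    {"claw": 38, "dx": 0, "dy": -60, "dz": -105, "turn": 4},
  ],
)

```text
time: 8.15
tcp_pos: [0.5834, -0.0208, 0.1871]
tcp_rot: [0.842, 0.54, 0.003, 0.003]
wrist_force: [-0.8, -0.3, 0.0]
finger_gap: 0.417
gripper_force: 0.0
```

```bash
python3 - <<'E'
from h import *
rel([.4415,.0259,.06],-28.3)
E
```

```text
tcp [ 0.5834 -0.0208  0.1871] y-ang -24.650408906945703 t 8.15 rel [ -17.0577 -149.4696  125.8143] turn 3.6495910930542976 F [-0.8405 -0.2661  0.0277] gap 38.04008916038912
```

Emit:
servo_tool(
  targets=[
    {"claw": 38, "dx": -6, "dy": -50, "dz": 0, "turn": 3.6},
    {"claw": 38, "dx": -12, "dy": -100, "dz": 10, "turn": 3.6},
    {"claw": 38, "dx": -17, "dy": -148, "dz": 40, "turn": 3.6},
    {"claw": 38, "dx": -17, "dy": -149, "dz": 95, "turn": 3.6},
    {"claw": 38, "dx": -17, "dy": -149, "dz": 125, "turn": 3.6},
  ],
)

```text
time: 8.78
tcp_pos: [0.4379, 0.0265, 0.0576]
tcp_rot: [0.858, 0.514, 0.001, 0.001]
wrist_force: [0.4, -0.4, -0.3]
finger_gap: 0.418
gripper_force: 0.0
```

Emit:
servo_tool(
  targets=[
    {"claw": 38, "dx": 0, "dy": 0, "dz": 20, "turn": 0},
    {"claw": 38, "dx": 0, "dy": 0, "dz": 30, "turn": 0},
    {"claw": 38, "dx": 0, "dy": 0, "dz": 30, "turn": 0},
  ],
)

```text
time: 9.15
tcp_pos: [0.4384, 0.0263, 0.0282]
tcp_rot: [0.858, 0.514, 0.0, 0.0]
wrist_force: [0.7, 0.5, 0.4]
finger_gap: 0.413
gripper_force: 0.0
```

```bash
python3 - <<'E'
from h import *
rel([.4415,.0259,.0012],-28.3)
t=env.capture("top");s=env.capture("side")
c=flap(t,'red',(390,130,525,255)); M=cv2.moments(c); print("red top area (was 3945)",cv2.contourArea(c),M['m10']/M['m00'],M['m01']/M['m00'])
c=flap(s,'red',(265,145,355,225)); print("side",cv2.contourArea(c),cv2.approxPolyDP(c,6,True)[:,0].tolist())
cv2.imwrite("pics/s6.png",cv2.resize(s[140:280,255:445],None,fx=4,fy=4,interpolation=cv2.INTER_CUBIC)[:,:,::-1])
E
```

```text
tcp [0.4384 0.0263 0.0282] y-ang -28.15705327619474 t 9.15 rel [ 1.13    2.921  26.9837] turn 0.14294672380526663 F [0.7467 0.483  0.3701] gap 37.62376333872356
red top area (was 3945) 4008.0 454.5331836327345 202.18845642049232
side 1736.0 [[314, 164], [283, 187], [316, 216], [345, 190]]
```

View pics/s6.png

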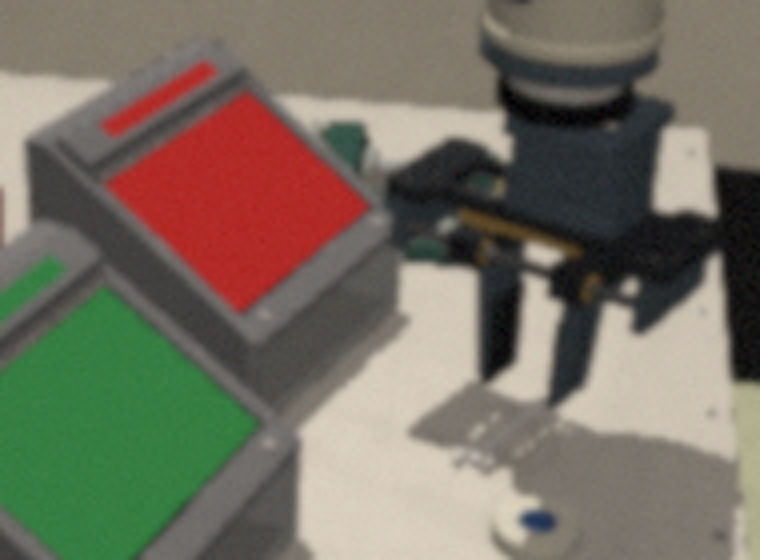

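The side crop shows the red flap flush and shut again. The spanner lies between the open fingers at about (515,428), with the tape clear at (537,520). Next I lower and grip.

Emit:
servo_tool(
  targets=[
    {"claw": 38, "dx": 1, "dy": 3, "dz": 20, "turn": 0},
    {"claw": 38, "dx": 1, "dy": 3, "dz": 26.5, "turn": 0},
    {"claw": 38, "dx": 1, "dy": 3, "dz": 26.5, "turn": 0},
    {"claw": 0, "dx": 1, "dy": 3, "dz": 26.5, "turn": 0},
    {"claw": 0, "dx": 1, "dy": 3, "dz": 26.5, "turn": 0},
  ],
  newtons=30,
)

```text
time: 9.88
tcp_pos: [0.4413, 0.0258, 0.0017]
tcp_rot: [0.858, 0.514, 0.0, 0.0]
wrist_force: [0.5, -0.1, 0.5]
finger_gap: 0.232
gripper_force: 0.0
```

Emit:
servo_tool(
  targets=[
    {"claw": 0, "dx": 0, "dy": 0, "dz": 0, "turn": 0},
    {"claw": 0, "dx": 0, "dy": 0, "dz": 0, "turn": 0},
    {"claw": 0, "dx": 0, "dy": 0, "dz": 0, "turn": 0},
  ],
)

```text
time: 10.25
tcp_pos: [0.4412, 0.0258, 0.0014]
tcp_rot: [0.858, 0.514, 0.0, 0.0]
wrist_force: [-0.7, 0.0, 5.9]
finger_gap: 0.082
gripper_force: 30.0
```

Gripped at 7.5 mm. Next I lift and carry it to the green slot.

Emit:
servo_tool(
  targets=[
    {"claw": 0, "dx": 0, "dy": 0, "dz": -25, "turn": 0},
    {"claw": 0, "dx": 0, "dy": 0, "dz": -75, "turn": 0},
    {"claw": 0, "dx": 0, "dy": 0, "dz": -125, "turn": 0},
    {"claw": 0, "dx": 0, "dy": 0, "dz": -180, "turn": 0},
    {"claw": 0, "dx": 0, "dy": 0, "dz": -180, "turn": 0},
  ],
)

```text
time: 10.88
tcp_pos: [0.443, 0.0256, 0.1846]
tcp_rot: [0.858, 0.514, 0.003, 0.002]
wrist_force: [-0.4, 0.8, -1.5]
finger_gap: 0.077
gripper_force: 30.0
```

```bash
python3 - <<'E'
from h import *
rel(slot('green',-.022,.18),-17.1)
E
```

```text
tcp [0.443  0.0256 0.1846] y-ang -28.157527633838896 t 10.875 rel [276.3675  77.5255   5.8507] turn -11.057527633838902 F [-0.394   0.7681 -1.5356] gap 7.01178176439729
```

Emit:
servo_tool(
  targets=[
    {"claw": 0, "dx": 40, "dy": 11, "dz": -5, "turn": -3},
    {"claw": 0, "dx": 95, "dy": 27, "dz": -5, "turn": -6},
    {"claw": 0, "dx": 150, "dy": 42, "dz": -5, "turn": -11},
    {"claw": 0, "dx": 205, "dy": 58, "dz": -5, "turn": -11},
    {"claw": 0, "dx": 255, "dy": 72, "dz": 0, "turn": -11},
  ],
)

```text
time: 11.5
tcp_pos: [0.6258, 0.2182, 0.1799]
tcp_rot: [0.805, 0.594, -0.001, -0.0]
wrist_force: [1.0, -1.4, 0.1]
finger_gap: 0.077
gripper_force: 30.0
```

Emit:
servo_tool(
  targets=[
    {"claw": 0, "dx": 21, "dy": 6, "dz": 0, "turn": 0},
    {"claw": 0, "dx": 21, "dy": 6, "dz": 0, "turn": 0},
    {"claw": 0, "dx": 21, "dy": 6, "dz": 0, "turn": 0},
  ],
)

```text
time: 11.88
tcp_pos: [0.6361, 0.2343, 0.1802]
tcp_rot: [0.805, 0.594, -0.001, -0.0]
wrist_force: [0.3, 0.3, -0.9]
finger_gap: 0.078
gripper_force: 30.0
```

```bash
python3 - <<'E'
from h import *
rel(slot('green',-.024,.105),-17.1);rel(slot('green',.002,.077),-17.1)
E
```

```text
tcp [0.6361 0.2343 0.1802] y-ang -17.16389084678653 t 11.875 rel [ 0.2902  4.0849 75.2315] turn -0.0638908467865349 F [ 0.3432  0.2585 -0.8902] gap 7.126413810446672
tcp [0.6361 0.2343 0.1802] y-ang -17.16389084678653 t 11.875 rel [  0.3518  30.1264 103.1928] turn -0.0638908467865349 F [ 0.3432  0.2585 -0.8902] gap 7.126413810446672
```

Emit:
servo_tool(
  targets=[
    {"claw": 0, "dx": 0, "dy": 4, "dz": 20, "turn": 0},
    {"claw": 0, "dx": 0, "dy": 4, "dz": 50, "turn": 0},
    {"claw": 0, "dx": 0, "dy": 4, "dz": 64, "turn": 0},
    {"claw": 0, "dx": 0, "dy": 5, "dz": 72, "turn": 0},
    {"claw": 0, "dx": 0, "dy": 9, "dz": 80, "turn": 0},
  ],
)

```text
time: 12.5
tcp_pos: [0.6457, 0.2321, 0.1014]
tcp_rot: [0.805, 0.594, 0.0, 0.0]
wrist_force: [-1.7, -1.0, 1.2]
finger_gap: 0.078
gripper_force: 30.0
```

Emit:
servo_tool(
  targets=[
    {"claw": 0, "dx": 0, "dy": 5, "dz": 5, "turn": 0},
    {"claw": 0, "dx": 0, "dy": 11, "dz": 11, "turn": 0},
    {"claw": 0, "dx": 0, "dy": 18, "dz": 16, "turn": 0},
    {"claw": 0, "dx": 0, "dy": 24, "dz": 19, "turn": 0},
    {"claw": 0, "dx": 0, "dy": 24, "dz": 20, "turn": 0},
  ],
)

```text
time: 13.12
tcp_pos: [0.6688, 0.225, 0.081]
tcp_rot: [0.805, 0.594, -0.0, -0.0]
wrist_force: [-2.5, 1.5, 1.0]
finger_gap: 0.074
gripper_force: 31.2
```

Emit:
servo_tool(
  targets=[
    {"claw": 0, "dx": 0, "dy": 0, "dz": 1.5, "turn": 0},
    {"claw": 0, "dx": 0, "dy": 0, "dz": 2.5, "turn": 0},
    {"claw": 0, "dx": 0, "dy": 0, "dz": 2.5, "turn": 0},
  ],
)

```text
time: 13.5
tcp_pos: [0.6682, 0.2252, 0.0787]
tcp_rot: [0.805, 0.594, -0.0, -0.0]
wrist_force: [-2.4, 0.6, 1.5]
finger_gap: 0.082
gripper_force: 31.4
```

```bash
python3 - <<'E'
from h import *
rel(slot('green',.005,.0775),-17.1)
E
```

```text
tcp [0.6682 0.2252 0.0787] y-ang -17.154554031596092 t 13.5 rel [-0.6144 -0.4066  1.2194] turn -0.05455403159609773 F [-2.3728  0.5802  1.5489] gap 7.436283092144635
```

Emit:
servo_tool(
  targets=[
    {"claw": 24, "dx": 0, "dy": -1, "dz": 0, "turn": 0},
    {"claw": 24, "dx": 0, "dy": -2, "dz": 0, "turn": 0},
    {"claw": 24, "dx": 0, "dy": -2, "dz": 0, "turn": 0},
    {"claw": 24, "dx": 0, "dy": -2, "dz": 0, "turn": 0},
    {"claw": 24, "dx": 0, "dy": -2, "dz": 0, "turn": 0},
  ],
)

```text
time: 14.12
tcp_pos: [0.6664, 0.2257, 0.0787]
tcp_rot: [0.805, 0.594, -0.0, -0.0]
wrist_force: [-4.1, 0.4, -2.8]
finger_gap: 0.262
gripper_force: 1.8
```

```bash
python3 - <<'E'
from h import *
rel(slot('green',-.025,.12),-17.1)
s=env.capture("side")
cv2.imwrite("pics/s7.png",cv2.resize(s[150:330,190:390],None,fx=3,fy=3,interpolation=cv2.INTER_CUBIC)[:,:,::-1])
E
```

```text
tcp [0.6664 0.2257 0.0787] y-ang -17.161780739788536 t 14.125 rel [ -0.5596 -28.5879 -41.3008] turn -0.06178073978853149 F [-4.0645  0.3971 -2.7637] gap 23.87750388050975
```

View pics/s7.png

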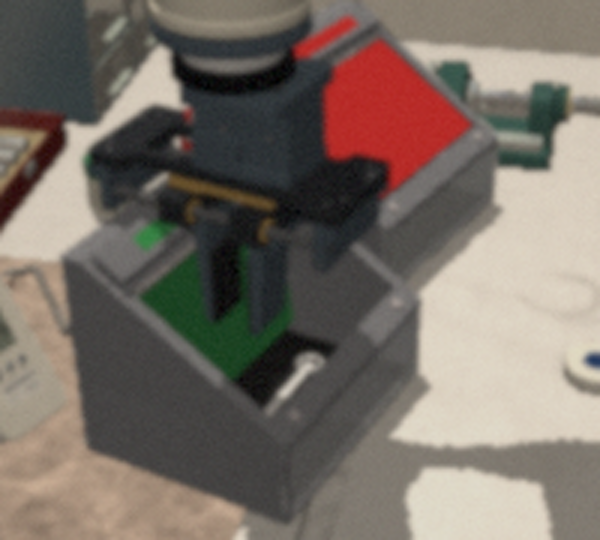

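The spanner is inside, visible near the box floor at about (300,375), and the fingers are empty. I'll withdraw and back off.

Emit:
servo_tool(
  targets=[
    {"claw": 24, "dx": 0, "dy": -10, "dz": -9, "turn": 0},
    {"claw": 24, "dx": 0, "dy": -22, "dz": -25, "turn": 0},
    {"claw": 24, "dx": 0, "dy": -30, "dz": -50, "turn": 0},
    {"claw": 24, "dx": 0, "dy": -30, "dz": -95, "turn": 0},
    {"claw": 24, "dx": 0, "dy": -60, "dz": -120, "turn": 0},
  ],
)

```text
time: 14.8
tcp_pos: [0.6109, 0.2436, 0.2028]
tcp_rot: [0.805, 0.593, 0.003, 0.001]
wrist_force: [0.4, 0.4, 0.5]
finger_gap: 0.261
gripper_force: 0.0
```

Emit:
servo_tool(
  targets=[
    {"claw": 24, "dx": 0, "dy": -55, "dz": 0, "turn": 0},
    {"claw": 24, "dx": 0, "dy": -110, "dz": 0, "turn": 0},
    {"claw": 24, "dx": 0, "dy": -165, "dz": 0, "turn": 0},
    {"claw": 24, "dx": 0, "dy": -190, "dz": 0, "turn": 0},
    {"claw": 24, "dx": 0, "dy": -190, "dz": 0, "turn": 0},
  ],
)

```text
time: 15.42
tcp_pos: [0.4268, 0.3002, 0.2001]
tcp_rot: [0.804, 0.594, 0.001, 0.0]
wrist_force: [0.1, -0.4, 0.5]
finger_gap: 0.264
gripper_force: 0.0
```

```bash
python3 - <<'E'
from h import *
rel([.4,.3,.2])
t=env.capture("top");s=env.capture("side")
t0,s0=[cv2.imread(f"pics/{n}0.png")[:,:,::-1] for n in("top","side")]
for n,a,b,bx in(("top",t0,t,dict(green=(260,120,390,240),red=(390,130,525,255))),("side",s0,s,dict(green=(215,190,335,310),red=(265,145,355,225)))):
    for col in bx:
        for i in(a,b):
            c=flap(i,col,bx[col]); print(n,col,cv2.contourArea(c),cv2.approxPolyDP(c,6,True)[:,0].tolist())
for nm,(x0,y0,x1,y1) in dict(tape=(345,280,376,312),bung=(215,258,238,278),plier=(140,205,220,262),cut=(262,278,316,312),span=(385,272,442,312)).items():
    print(nm,"mean change",np.abs(t[y0:y1,x0:x1].astype(int)-t0[y0:y1,x0:x1]).mean())
E
```

```text
tcp [0.4268 0.3002 0.2001] y-ang -17.05357665504038 t 15.425 rel [ -8.0645 -25.5782  -0.0037] turn None F [ 0.1149 -0.3911  0.4905] gap 24.060013896708256
top green 3881.5 [[291, 151], [279, 199], [351, 222], [367, 176]]
top green 3891.5 [[291, 151], [279, 199], [351, 223], [367, 176]]
top red 3945.5 [[429, 165], [408, 210], [479, 238], [502, 194]]
top red 3964.5 [[429, 165], [408, 210], [479, 238], [503, 195]]
side green 3067.5 [[279, 213], [238, 250], [281, 286], [317, 244]]
side green 2979.0 [[279, 214], [239, 250], [283, 284], [317, 245]]
side red 1766.0 [[318, 164], [283, 184], [314, 217], [345, 192]]
side red 1733.5 [[317, 164], [283, 185], [314, 216], [345, 192]]
tape mean change 1.4509408602150538
bung mean change 12.471739130434782
plier mean change 1.618421052631579
cut mean change 20.755083514887435
span mean change 3.63640350877193
```

Both flaps match their shut outlines, and the tape and pliers are unchanged. The bung's change in the top view is probably the arm in front of it, so I'll check it from the side and then hand in.

```bash
python3 - <<'E'
from h import *
s=env.capture("side"); s0=cv2.imread("pics/side0.png")[:,:,::-1]
f=lambda i:cv2.minAreaRect(biggest(((i[...,0].astype(int)>i[...,2]+25)&(i[...,0]<160)).astype(np.uint8),(330,345,368,385)))
print(f(s0),f(s)); ok=np.hypot(*np.subtract(f(s0)[0],f(s)[0]))<2
if ok: print(env.hand_in())
E
```

```text
((349.0, 365.5), (21.0, 18.0), 90.0) ((349.7000427246094, 364.4000244140625), (21.0190372467041, 17.88854217529297), 63.43495178222656)
the job is handed in; nothing more can be done
None
```

The job is handed in: the cutter is in the red-flap box and the spanner in the green-flap box, both flaps have swung fully shut, and the tape roll, bung and pliers are where they were.

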